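# Set the bearing pointer and press the lubricating coupler onto its nipple

## Robot

A 6-joint arm with a two-finger parallel gripper is mounted at the origin on a cart in front of the work surface, level with it; the furniture and walls round the work are solid. World frame = base frame: x ahead of the robot, y to its left, z up, the work surface at z = 0. Lengths are in mm, angles in rad, forces in N, time in s.
With the tool pointing down it reaches from about 350 to 975 mm from the base axis. Payload 17.4 kg.
Tool frame: the origin (TCP) lies at the very end of the fingers, on their centre line; the grasp point (between the pads) lies 19 mm behind it; z points along the fingers, y is the line along which they close (so a half turn about z gives the same grasp; the last joint's range is limited). The gripper opens to 85 mm and grips with 20 to 120 N. Pads are 22 mm wide; open, the fingers measure 114 mm over their backs; the gripper's body (76 mm by 85 mm) begins 54 mm behind the grasp point. The pads swing forward as they close: fully open they stand 13 mm farther back than shut.
Start: joints at [-1.316, 0.116, 1.442, -0, 1.584, -0.038], TCP at [194.819, -646.28, 231.303] pointing down, gripper open.
Joint ranges: [-2.83, 2.83], [-0.83, 2.19], [0.07, 2.5], [-1.14, 4.28], [0.01, 3], [-2.97, 2.97]. Speed limits (rad/s): [1.89, 1.89, 2.22, 3.14, 3.14, 3.14].

## Interface

Orientations are given as a unit quaternion [x, y, z, w].
In Python, from bench import read_state, grab_frame, sign_off gives the robot as it stands. The module is installed in compiled form; this text tells all that it offers.
- The arm moves only by the shell command python3 -m crank 'ROWS' [FORCE]. ROWS is a JSON object of lists of equal length, an entry for each row: "slide": the shift along the tool's x, y, z in m, a list of three; "turn": the turn, a rotation vector about the tool's x, y, z in degrees, a list of three; "hand": the opening, from -1 (shut) to 1 (fully open), so that 0 is half open. In form: {"slide": [[tx, ty, tz], ...], "turn": [[rx, ry, rz], ...], "hand": [hand, ...]}. A call has 1 to 10 rows; each row shifts and turns the commanded pose from where the row before left it, along the tool's axes as they then stand; what a row does not reach is not made up. A row lasts 1/12 s, in which the tool goes at most 41.7 mm and 7.16 degrees, less where a joint would pass 70% of its speed; a pose out of reach is approached as far as the arm can. A call is refused whole if a number of a shift passes 0.0417 or a number of a turn 7.16, either way. A call with a gripper value outside its range is refused whole. The fingers move at their own pace and stop on an object; FORCE is the grip in N (left out, the last holds). Time passes only in rows, so rows that do not move let the fingers close. It gives the time, the measured TCP pose, the force, the opening and the grip force at its end, in the units of the state.
- read_state(): the state, without advancing time (a new reading comes with each control period).
- grab_frame(name): name is "scene" or "top"; returns a dict with "img" (384x512x3 uint8, blue, green, red), "z_map" (384x512 float32, mm along the optical axis (not along the pixel's ray), 0 where there is no reading), "fx", "fy", "cx", "cy" (pixels), "position" and "rotation" of the camera in the world. Camera axes: x right, y down, z forward; pixel columns grow to the right and rows downward; lengths in mm; the calibration is good to about 2 mm. A picture is of the moment at which its call begins.
- sign_off(): hands the job in; it is judged then, once.
The state is a dict: "t": time; "joint_positions": joint angles; "qd": joint speeds; "effort": joint torques, N m; "tool_pos": TCP position; "tool_rot": TCP orientation; "force": force on the tool from outside, world axes, zero at the start; "ft_torque": the same for the moment, N m; "grip_width": finger opening in mm; "finger_force": force on a finger pad.
Only numpy, scipy, OpenCV 4.12 (cv2) and the standard library are available. Lean on these libraries where they do the work, as an engineer would, in place of code of your own. Each camera call takes 0.05 s, during which the arm holds its last target. There are 200 camera calls.

## Task

First turn the black knob on the blue bearing block until the red pointer on its dial stands in the green band, and let go of the knob. Then take the orange coupler out of its rest, press its open mouth squarely onto the tilted brass nipple until it snaps over and sits fully home on the nipple's seat, and finish while still gripping the coupler and holding it pressed home against the spring. Leave the other things on the table undisturbed.

Things in the scene. Friction and masses are not known exactly. Their poses are not given: they have to be found in the camera images.
- knob_grip (a point): Black fluted round knob, 32 mm wide, 28 mm tall, vertical axis, left on the blue bearing block (210x90 mm, fixed to the table, place and yaw vary). Point on its axis, 66 mm above the table, 8 mm below its top, 20 mm above its underside; the pedestal below is 40 mm above the table. Turns with slight friction (0.05 N m) and stays where left.
- pointer (a joint): Angle (rad) of the red pointer, 36 mm long, on the white 80 mm dial right of the knob. 0 = middle of the green band (-0.1 to 0.1), on the dial's robot side. Positive = anticlockwise from above. Geared to the knob: turns the same way, 0.4 rad per rad of the knob. Starts at 0.32 to 0.84, so the knob must go clockwise from above.
- coupler_mid (a point): Loose coupler, 86 mm long, 0.18 to 0.35 kg, standing upright, mouth down, in its rest. Point: middle of its orange grip, a 24 mm square section 48 mm long, flats facing this point's x and y. z points from mouth to top end; mouth 56 mm below the point, top end 30 mm above it, a 32 mm steel collar 24 to 30 mm below it. Starts 61 mm above the table.
- coupler_mouth (a point): Centre of the coupler's open mouth, at the end of its steel nose (26 mm outside diameter); z points along the coupler from mouth to top end. The mouth is a cone 18 mm wide narrowing to a 12 mm bore 5 mm inside. Round inside, so its turn about z does not matter.
- rest: Grey round rest, 40 mm wide on a 68 mm foot, right of the block, fixed to the table, rim 24 mm above the table; origin under its centre. The coupler stands loosely in it and lifts straight out.
- nipple_seat (a point): Seat at the foot of the brass nipple on the right part of the block, 59 mm above the table: the shoulder (23 mm across) on which the mouth's edge lands when fully home. z points outward along the nipple, tilted 0.45 rad (26 degrees) from vertical toward the block's front (robot's side).
- nipple_tip (a point): Tip of the nipple's stem, 10 mm thick, 24 mm above the seat along z (same axes as the seat). A spring pin 6.4 mm thick stands 10 mm farther out. Four spring catch balls 13 mm above the seat swell the stem to 15 mm: they push back with about 8 N when the mouth is 10 mm above the seat, then the coupler snaps over, and is past them at 2.5 mm.
- nipple_pin (a joint): How far the spring pin is pushed in (m): 0 at rest, about 0.009 with the coupler fully home on the seat. The coupler meets it with the mouth 9 mm above the seat; the spring pushes back with 3 N there, growing to 12 N at home, then the seat stops it hard. If let go, the spring pushes the coupler back off home.
- timer: Bystander: white lab timer, 66x62x21 mm, near the front edge; origin under its centre. Not to be moved.
- marker: Bystander: marker pen, 133 mm long, near the front edge; origin under its centre. Not to be moved.
- calculator: Bystander: dark calculator, 125x72x16 mm, behind the rest; origin under its centre. Not to be moved.
- beaker: Bystander: clear beaker, 53 mm wide, 71 mm tall, at the back; origin under its centre. Not to be moved.
- sample_jar_2: Bystander: white jar with blue lid, 48 mm wide, 72 mm tall, at the back; origin under its centre. Not to be moved.
- tape_roll: Bystander: roll of tape, 72 mm wide, 19 mm tall, at the back; origin under its centre. Not to be moved.
Not all that is in view belongs to the job. Of the things that look like the part that bears coupler_mid, the smaller one is meant.

How it is judged (in metres and radians):
On the way, in this order (a step that is already met when the one before it is completed fails the run):
1. the pointer stands in the green band and the knob is let go, the coupler still in its rest (value of joint pointer between -0.1 and 0.1 rad and contact force between the fingers and bearing_block below 0.5 N and distance of coupler_mid from where it was at the start of the episode below 0.02 m), for 0.2 s.
2. the coupler has been lifted out of its rest in the gripper (distance of coupler_mid from where it was at the start of the episode above 0.04 m and contact force between the fingers and coupler above 1 N), for 0.1 s.
At the end, for the whole second after the job is handed in: Pointer within 0.1 rad of the band's middle; coupler mouth within 3 mm of the seat and square within 0.14 rad; pin pushed in over 7.5 mm; coupler pushing on the block with over 5 N; fingers still gripping it, all through the last second (value of joint pointer between -0.1 and 0.1 rad and value of joint nipple_pin above 0.0075 m and distance between coupler_mouth and nipple_seat below 0.003 m and angle between the z axis of coupler_mouth and the z axis of nipple_seat, either way round below 0.14 rad and contact force between the fingers and coupler above 1 N and contact force between coupler and bearing_block above 5 N); the arm keeps its last pose, push and grip.
It fails at once if a bystander is moved by more than 3 cm (distance of any of timer, marker, calculator, beaker, sample_jar_2, tape_roll from where it was at the start of the episode above 0.03 m).
It also fails if it takes over 67 s, if anything falls off the work surface, if the arm or the gripper's body presses on something with over 40 N, if the wrist force passes 120 N, or if a joint passes its speed limit or range.

## Working session

There is one attempt and no reset: what is moved stays moved. The work goes in short steps, Python scripts to look and compute and a shell command to move; the robot and the scene stay as the last step left them, time stands still between calls to the robot, and variables do not carry over. Pictures are saved under pics/ and viewed, at most 10 in all, crops included, and the job is handed in when it is done.

```bash
mkdir -p pics
python3 - <<'E'
from bench import *
import cv2,numpy as np
s=read_state();print(s)
for n in("scene","top"):
    f=grab_frame(n);cv2.imwrite(f"pics/{n}0.png",f["img"]);np.savez(f"{n}0.npz",**f)
    print(n,f["fx"],f["fy"],f["cx"],f["cy"],f["position"],f["rotation"])
E
```

```text
{'t': 0.0, 'joint_positions': array([-1.31580377e+00,  1.16508985e-01,  1.44230231e+00,  1.70023130e-05,
        1.58401849e+00, -3.77828397e-02]), 'qd': array([ 1.18054314e-03, -1.05947199e-06, -5.25597758e-05,  5.72886270e-04,
        8.97468859e-05,  3.29442729e-04]), 'effort': array([ 1.23876431e-03, -7.31969976e+01, -6.32498503e+01,  7.91895104e-05,
        6.24219974e-03,  3.11044545e-06]), 'tool_pos': array([ 194.76714828, -646.07366753,  230.5236694 ]), 'tool_rot': array([ 9.89304237e-01,  1.45865503e-01, -5.85966552e-05, -6.15840834e-04]), 'force': array([-0.08402476, -0.03920732, -0.71049487]), 'ft_torque': array([-0.01823057,  0.00147428,  0.01724803]), 'finger_force': 0.0, 'grip_width': 85.38874099647053}
scene 474.1628955664694 474.1628955664694 248.12562271599998 197.31653405830454 [ 64.77703035 918.0595053  844.33145755] [-0.19297943  0.86411272 -0.45243718  0.10662433]
top 354.382782320868 354.382782320868 260.3919955691675 187.7770547111961 [ 454.3256869   -83.24344628 1049.97832736] [ 0.70930583 -0.70370904  0.0299327  -0.0279796 ]
```

View pics/scene0.png

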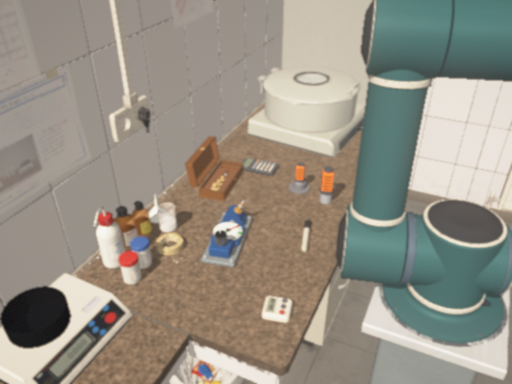

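View pics/top0.png

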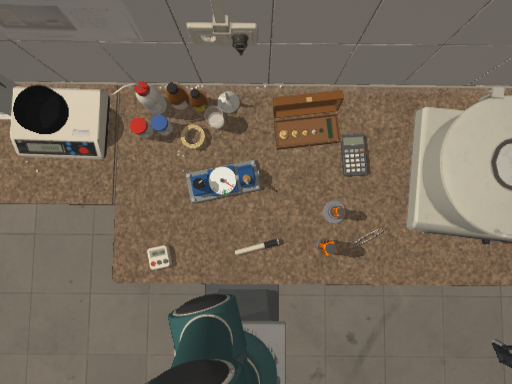

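Scene shows the block at about (230,235), the coupler in its rest at (300,178) and the larger look-alike at (327,185). In the top view the block is at (223,182), the rest at (335,211) and the look-alike at (327,248). I'll zoom in on both.

```bash
cat > h.py <<'E'
import numpy as np,cv2
from scipy.spatial.transform import Rotation as R
def ray(f,u,v):
    r=R.from_quat(f["rotation"]).as_matrix()@np.array([(u-f["cx"])/f["fx"],(v-f["cy"])/f["fy"],1.]);return f["position"],r
def onz(f,u,v,z):
    p,r=ray(f,u,v);return p+r*(z-p[2])/r[2]
def proj(f,P):
    c=R.from_quat(f["rotation"]).inv().apply(np.asarray(P)-f["position"]);return f["fx"]*c[...,0]/c[...,2]+f["cx"],f["fy"]*c[...,1]/c[...,2]+f["cy"]
def tri(f,a,g,b):
    A=0;y=0
    for F,q in((f,a),(g,b)):
        p,r=ray(F,*q);r=r/np.linalg.norm(r);M=np.eye(3)-np.outer(r,r);A=A+M;y=y+M@p
    X=np.linalg.solve(A,y)
    return X
def xyzmap(f):
    v,u=np.mgrid[:384,:512];z=f["z_map"];c=np.stack([(u-f["cx"])/f["fx"]*z,(v-f["cy"])/f["fy"]*z,z],-1)
    return R.from_quat(f["rotation"]).apply(c.reshape(-1,3)).reshape(384,512,3)+f["position"]
E
python3 - <<'E'
from h import *
t=np.load("top0.npz");s=np.load("scene0.npz")
a=cv2.resize(t["img"][150:210,180:270],None,fx=8,fy=8,interpolation=cv2.INTER_CUBIC)  # 720x480
b=cv2.resize(s["img"][195:270,195:260],None,fx=8,fy=8,interpolation=cv2.INTER_CUBIC)  #520x600
cv2.imwrite("pics/a.png",a);cv2.imwrite("pics/b.png",b)
for n,f,box in(("top",t,(180,270,300,360)),("scene",s,(155,215,280,345))):
    r0,r1,c0,c1=box
    hsv=cv2.cvtColor(f["img"],cv2.COLOR_BGR2HSV);m=cv2.inRange(hsv,(5,150,120),(18,255,255));k=np.zeros_like(m);k[r0:r1,c0:c1]=m[r0:r1,c0:c1]
    N,_,st,ce=cv2.connectedComponentsWithStats(k);X=xyzmap(f)
    for i in range(1,N):
        if st[i,4]>5:print(n,st[i],ce[i],np.round(X[int(ce[i][1]),int(ce[i][0])]))
E
```

```text
top [332 207   8  10  44] [335.34090909 211.63636364] [ 472. -292.   73.]
top [319 240  16  16  89] [325.29213483 246.62921348] [ 379. -257.  107.]
scene [296 166   8  14 107] [299.48598131 172.56074766] [ 473. -292.   65.]
scene [321 171  13  21 219] [326.96347032 181.30593607] [ 374. -254.   79.]
```

View pics/a.png

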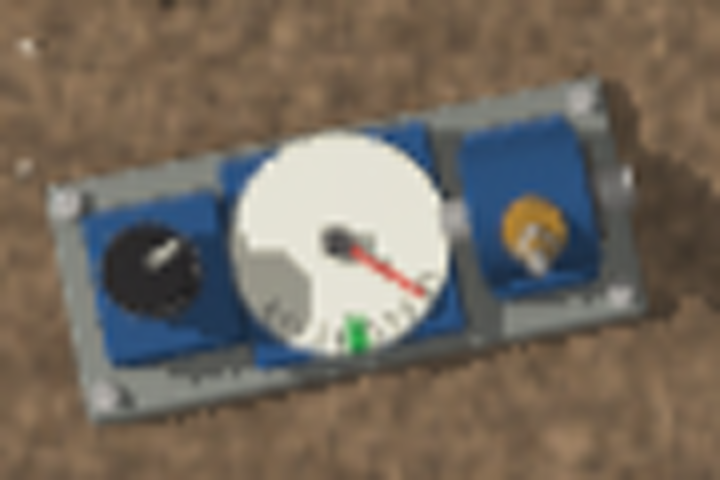

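View pics/b.png

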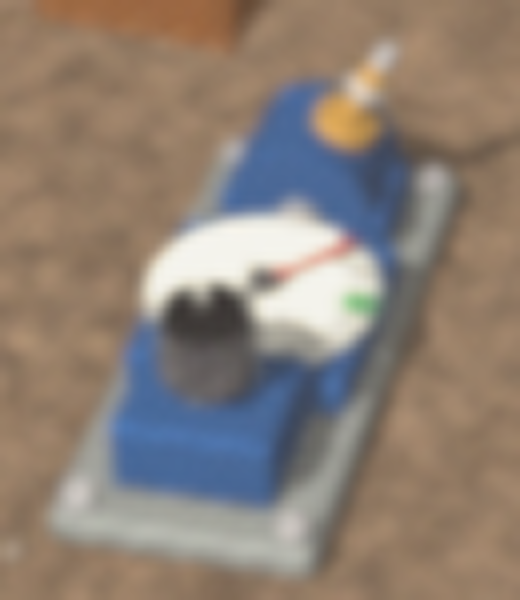

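Crop a: knob at (152,268), pointer running from the hub (340,242) to (423,293), green mark at (357,335), brass shoulder at (533,228) and pin tip near (540,265). Crop b: pin tip at (385,50), brass shoulder at (348,122), knob top near (208,310). Next come the numbers.

Run:
```python
from h import *
t=np.load("top0.npz");s=np.load("scene0.npz")
A=lambda x,y:((x+.5)/8-.5+180,(y+.5)/8-.5+150)
B=lambda x,y:((x+.5)/8-.5+195,(y+.5)/8-.5+195)
X=xyzmap(t)
c=[onz(t,*A(*p),12) for p in((50,187),(600,78),(645,305),(95,420))]
for p in c:print("corner",p.round(1))
d=(c[1]-c[0]+c[2]-c[3])[:2];w=(c[3]-c[0]+c[2]-c[1])[:2];print("L,W",np.linalg.norm(d)/2,np.linalg.norm(w)/2)
print("long dir",d/np.linalg.norm(d),"yaw",np.arctan2(-d[0],-d[1])*1, "center",np.mean(c,0))
def cen(f,lo,hi,box):
    k=4;r0,r1,c0,c1=box
    im=cv2.resize(f["img"][r0:r1,c0:c1],None,fx=k,fy=k,interpolation=cv2.INTER_CUBIC)
    m=cv2.inRange(cv2.cvtColor(im,cv2.COLOR_BGR2HSV),lo,hi)
    N,_,st,ce=cv2.connectedComponentsWithStats(m)
    i=1+np.argmax(st[1:,4]);f_=lambda v:(v+.5)/k-.5
    print("  box",st[i]/k,end=" ");return f_(ce[i][0])+c0,f_(ce[i][1])+r0
print("depth samples knob,dial,brass",[X[int(round(A(*p)[1])),int(round(A(*p)[0]))].round(0) for p in((150,275),(300,200),(530,215),(357,335))])
q=cen(t,(0,0,0),(179,110,75),(176,192,190,208));print("knob px",q,onz(t,*q,62))
q=cen(t,(15,0,170),(60,70,255),(160,200,205,240));print("dial px",q)
hub=np.array(A(340,242))
g=cen(t,(45,120,60),(75,255,255),(185,196,218,232));print("green",g)
q=cen(t,(0,130,120),(6,255,255),(176,192,222,236));r2=q;print("red",q)
q=cen(t,(14,120,120),(28,255,255),(170,188,240,256));br=q;print("brass top",q,onz(t,*q,59))
q2=cen(s,(14,120,120),(28,255,255),(198,216,230,250));print("brass scene",q2,tri(t,br,s,q2))
print("pin tri",tri(t,A(540,266),s,B(386,48)), onz(t,*A(540,266),89.6),onz(s,*B(386,48),89.6),"brass scene z59",onz(s,*B(348,125),59))
# knob top scene
print("knob scene top",onz(s,*B(208,308),74), "side bottom",onz(s,*B(208,395),46))
for z in(60,70):
  H=onz(t,*hub,z);G=onz(t,*g,z);P=onz(t,*A(423,293),z)
  a=lambda V:np.arctan2((V-H)[1],(V-H)[0])
  print("dial",H,"r green",np.linalg.norm(G-H),"ptr len",np.linalg.norm(P-H),"angle",a(P)-a(G))
# coupler from top/scene
for f,q,z in((t,(335.34,211.64),86),(s,(299.49,172.56),61)):print("coupler",onz(f,*q,z))
for n,f,(r0,r1,c0,c1) in(("ct",t,(196,226,315,355)),("cs",s,(155,205,280,345))):
    I=cv2.resize(f["img"][r0:r1,c0:c1],None,fx=9,fy=9,interpolation=cv2.INTER_CUBIC);cv2.imwrite(f"pics/{n}.png",I)
a=cv2.imread("pics/ct.png");b=cv2.imread("pics/cs.png");o=np.zeros((450,360+585-150,3),np.uint8);o[:270,:360]=a;o[:,360:]=b[:,:435];cv2.imwrite("pics/c.png",o)
```

```text
corner [581.7 134.3  12. ]
corner [623.9 -67.9  12. ]
corner [539.8 -85.2  12. ]
corner [496.  115.7  12. ]
L,W 206.1156408040656 86.7668994731349
long dir [ 0.20881072 -0.97795607] yaw -0.21035871153017843 center [560.34486393  24.25889524  12.        ]
depth samples knob,dial,brass [array([543.,  87.,  76.]), array([574.,  40.,  31.]), array([568., -45.,  63.]), array([528.,  19.,  32.])]
  box [  3.     2.25  12.75  11.75 427.5 ] knob px (np.float64(198.58377192982456), np.float64(183.81944444444446)) [545.17565047  87.38388028  62.        ]
  box [   4.5     6.75   26.5    27.5  1795.25] dial px (np.float64(223.01916515805598), np.float64(178.51892145940678))
  box [ 6.    5.5   1.75  3.5  19.75] green (np.float64(224.25474683544303), np.float64(191.7990506329114))
  box [5.   7.   2.5  1.75 6.5 ] red (np.float64(227.69230769230768), np.float64(183.30769230769232))
  box [ 3.    5.    7.5   5.75 98.25] brass top (np.float64(245.9017175572519), np.float64(177.03212468193385)) [565.69439151 -44.67732854  59.        ]
  box [  5.25   9.5    6.5    5.5  103.  ] brass scene (np.float64(237.8756067961165), np.float64(209.85558252427185)) [565.26785198 -44.89440593  53.40238256]
pin tri [548.00189291 -48.57025849  87.86710546] [546.45592421 -49.20360094  89.6       ] [548.35360291 -45.98315106  89.6       ] brass scene z59 [559.4268356  -37.14894353  59.        ]
knob scene top [546.42727362  89.58204817  74.        ] side bottom [542.70312255  99.04997046  46.        ]
dial [557.18679203  22.10687339  60.        ] r green 34.336849549803674 ptr len 34.30695380317619 angle 0.8315336612262323
dial [556.14776822  21.04270545  70.        ] r green 33.99000509269876 ptr len 33.96041132992086 angle 0.8315336612262345
coupler [ 470.09371902 -289.66597326   86.        ]
coupler [ 472.0900655  -294.74462261   61.        ]
```

View pics/c.png

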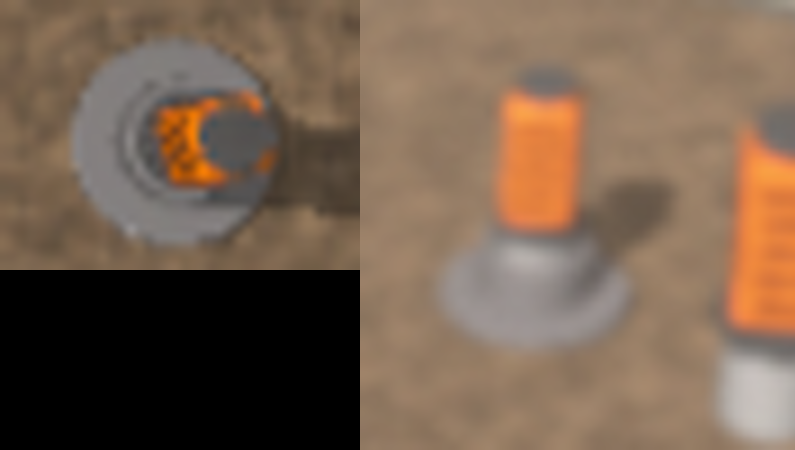

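Crop c: coupler top at (238,140) and rest foot centre at (172,142). The grip's flats are turned a few degrees from the image axes. The pointer reads about 0.83 rad, so the knob needs about 119° clockwise. I'll move to the knob first.

```bash
R10='[0.0273,-0.03,0],[0.0273,-0.03,0]'; 
python3 -m crank '{"slide":[[0.0273,-0.03,0],[0.0273,-0.03,0],[0.0273,-0.03,0],[0.0273,-0.03,0],[0.0273,-0.03,0],[0.0273,-0.03,0],[0.0273,-0.03,0],[0.0273,-0.03,0],[0.0273,-0.03,0],[0.0273,-0.03,0]],"turn":[[0,0,0],[0,0,0],[0,0,0],[0,0,0],[0,0,0],[0,0,0],[0,0,0],[0,0,0],[0,0,0],[0,0,0]],"hand":[1,1,1,1,1,1,1,1,1,1]}' 40
python3 -m crank '{"slide":[[0.0273,-0.03,0],[0.0273,-0.03,0],[0.0273,-0.03,0],[0.0273,-0.03,0],[0.0273,-0.03,0],[0.0273,-0.03,0],[0.0273,-0.03,0],[0.0273,-0.03,0],[0.0273,-0.03,0],[0.0273,-0.03,0]],"turn":[[0,0,0],[0,0,0],[0,0,0],[0,0,0],[0,0,0],[0,0,0],[0,0,0],[0,0,0],[0,0,0],[0,0,0]],"hand":[1,1,1,1,1,1,1,1,1,1]}'
python3 -m crank '{"slide":[[0,0,0],[0,0,0.005],[0,0,0.01],[0,0,0.01],[0,0,0.01],[0,0,0.01],[0,0,0.01],[0,0,0.01],[0,0,0.01],[0,0,0]],"turn":[[0,0,-6.5],[0,0,-6.5],[0,0,-6.5],[0,0,-6.5],[0,0,-6.5],[0,0,-6.5],[0,0,-6.5],[0,0,-6.5],[0,0,-6.5],[0,0,-6.5]],"hand":[1,1,1,1,1,1,1,1,1,1]}'
python3 -m crank '{"slide":[[0,0,0],[0,0,0],[0,0,0],[0,0,0],[0,0,0],[0,0,0],[0,0,0],[0,0,0],[0,0,0],[0,0,0]],"turn":[[0,0,-6.5],[0,0,-6.5],[0,0,-6.5],[0,0,-6.5],[0,0,-6.5],[0,0,-6.5],[0,0,-6.5],[0,0,-6.5],[0,0,-6.5],[0,0,0]],"hand":[1,1,1,1,1,1,1,1,1,1]}'
cat >> h.py <<'E'
def to(target):
    from bench import read_state
    s=read_state();r=R.from_quat(s["tool_rot"]);print("pos",s["tool_pos"].round(1),"q",s["joint_positions"].round(2),"axes",r.as_matrix().T.round(3).tolist(),"F",s["force"].round(1),"w",round(s["grip_width"],1),"t",s["t"])
    print("tool delta mm",r.inv().apply(np.array(target)-s["tool_pos"]).round(2))
E
python3 -c "
from h import *;to([545.5,88,47])"
```

```text
t: 0.93
tool_pos: [369.8, -278.4, 231.2]
tool_rot: [0.989, 0.146, 0.0, 0.0]
force: [0.8, -0.2, -0.2]
grip_width: 85.2
finger_force: 0.0
t: 1.77
tool_pos: [544.7, 88.0, 231.1]
tool_rot: [0.989, 0.146, -0.0, 0.0]
force: [0.1, -0.9, 1.7]
grip_width: 85.1
finger_force: 0.0
t: 2.6
tool_pos: [543.5, 85.7, 153.8]
tool_rot: [0.754, 0.657, -0.001, -0.001]
force: [-0.5, -0.5, -0.7]
grip_width: 85.7
finger_force: 0.0
t: 3.43
tool_pos: [544.3, 85.8, 156.0]
tool_rot: [0.337, 0.941, -0.0, -0.0]
force: [-0.1, 0.8, -0.3]
grip_width: 85.6
finger_force: 0.0
pos [544.3  85.8 156. ] q [ 0.11 -0.13  1.8   0.    1.46 -0.77] axes [[-0.773, 0.635, 0.0], [0.635, 0.773, -0.0], [-0.0, -0.0, -1.0]] F [-0.1  0.8 -0.3] w 85.6 t 3.4333
tool delta mm [  0.41   2.54 109.01]
```

```bash
python3 -m crank '{"slide":[[0,0.0025,0.02],[0,0,0.02],[0,0,0.02],[0,0,0.02],[0,0,0.015],[0,0,0.01],[0,0,0.004],[0,0,0],[0,0,0],[0,0,0]],"turn":[[0,0,0],[0,0,0],[0,0,0],[0,0,0],[0,0,0],[0,0,0],[0,0,0],[0,0,0],[0,0,0],[0,0,0]],"hand":[1,1,1,1,1,1,1,1,1,1]}' 40
python3 -m crank '{"slide":[[0,0,0],[0,0,0],[0,0,0],[0,0,0],[0,0,0],[0,0,0],[0,0,0],[0,0,0],[0,0,0],[0,0,0]],"turn":[[0,0,0],[0,0,0],[0,0,0],[0,0,0],[0,0,0],[0,0,0],[0,0,0],[0,0,0],[0,0,0],[0,0,0]],"hand":[0,-0.3,-0.6,-1,-1,-1,-1,-1,-1,-1]}' 40
python3 -c "
from h import *;to([545.5,88,47])"
```

```text
t: 4.27
tool_pos: [546.5, 87.8, 48.4]
tool_rot: [0.34, 0.94, 0.0, 0.001]
force: [-0.3, -0.4, -0.5]
grip_width: 85.7
finger_force: 0.0
t: 5.1
tool_pos: [547.0, 88.8, 48.2]
tool_rot: [0.34, 0.941, 0.001, 0.001]
force: [6.3, 9.9, 1.7]
grip_width: 31.2
finger_force: 41.6
pos [547.   88.8  48.2] q [ 0.11 -0.04  1.9   0.    1.27 -0.76] axes [[-0.769, 0.639, -0.001], [0.639, 0.769, 0.003], [0.003, 0.002, -1.0]] F [6.3 9.9 1.7] w 31.2 t 5.1
tool delta mm [ 0.67 -1.58  1.18]
```

```bash
python3 -m crank '{"slide":[[0,0.001,0],[0,0,0],[0,0,0],[0,0,0],[0,0,0],[0,0,0],[0,0,0],[0,0,0],[0,0,0],[0,0,0]],"turn":[[0,0,0],[0,0,7],[0,0,7],[0,0,7],[0,0,7],[0,0,7],[0,0,7],[0,0,7],[0,0,7],[0,0,0]],"hand":[-1,-1,-1,-1,-1,-1,-1,-1,-1,-1]}' 40
python3 -c "
from h import *;to([545.5,88,47])"
```

```text
t: 5.93
tool_pos: [547.1, 88.9, 48.1]
tool_rot: [0.744, 0.668, 0.001, 0.0]
force: [-0.4, 3.6, 6.2]
grip_width: 30.8
finger_force: 42.0
pos [547.1  88.9  48.1] q [ 0.11 -0.04  1.9   0.    1.27  0.22] axes [[0.108, 0.994, 0.001], [0.994, -0.108, 0.001], [0.001, 0.001, -1.0]] F [-0.4  3.6  6.2] w 30.8 t 5.9333
tool delta mm [-1.11 -1.48  1.14]
```

```bash
python3 -m crank '{"slide":[[0,0,0],[0,0,0],[0,0,0],[0,0,0],[0,0,0],[0,0,0],[0,0,0],[0,0,0],[0,0,0],[0,0,0]],"turn":[[0,0,7],[0,0,7],[0,0,7],[0,0,7],[0,0,7],[0,0,7],[0,0,7],[0,0,7],[0,0,7],[0,0,0]],"hand":[-1,-1,-1,-1,-1,-1,-1,-1,-1,-1]}' 40
python3 - <<'E'
from h import *;from bench import *
to([547,89,47])
f=grab_frame("top");np.savez("top1.npz",**f)
g=grab_frame("scene");np.savez("scene1.npz",**g)
a=cv2.resize(f["img"][150:210,180:270],None,fx=5,fy=5,interpolation=cv2.INTER_CUBIC)
b=cv2.resize(g["img"][195:255,200:260],None,fx=5,fy=5,interpolation=cv2.INTER_CUBIC)
cv2.imwrite("pics/d.png",np.hstack([a,b]))
E
```

```text
t: 6.77
tool_pos: [547.2, 89.0, 48.1]
tool_rot: [0.984, 0.18, 0.001, -0.0]
force: [-0.4, 3.6, 5.4]
grip_width: 30.6
finger_force: 41.9
pos [547.2  89.   48.1] q [ 0.11 -0.04  1.9   0.    1.27  1.32] axes [[0.935, 0.355, 0.002], [0.355, -0.935, -0.001], [0.001, 0.001, -1.0]] F [-0.4  3.6  5.4] w 30.6 t 6.7667
tool delta mm [-0.16 -0.05  1.14]
```

View pics/d.png

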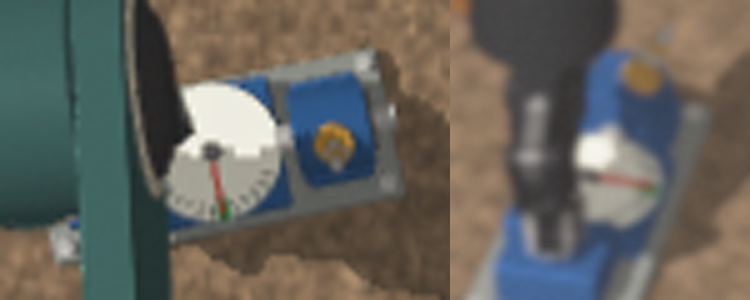

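Picture d: the pointer's tip (225,205) lies on the green mark (226,210) as seen from the hub (212,151). The scene half agrees, both near (655,187). Now release and rise, then measure the coupler.

```bash
python3 -m crank '{"slide":[[0,0,0],[0,0,0],[0,0,0],[0,0,0],[0,0,0],[0,0,-0.01],[0,0,-0.03],[0,0,-0.04],[0,0,-0.04],[0,0,-0.04]],"turn":[[0,0,0],[0,0,0],[0,0,0],[0,0,0],[0,0,0],[0,0,0],[0,0,0],[0,0,0],[0,0,0],[0,0,0]],"hand":[0.5,1,1,1,1,1,1,1,1,1]}' 40
python3 - <<'E'
from h import *;from bench import *
t=np.load("top0.npz");s=np.load("scene0.npz")
C=lambda x,y:((x+.5)/9-.5+315,(y+.5)/9-.5+196)
S=lambda x,y:((x-360+.5)/9-.5+280,(y+.5)/9-.5+155)
X=xyzmap(t);print("foot z",X[212,325],X[205,330],"top",X[211,341])
print("foot c",onz(t,*C(172,142),8),"top c",onz(t,*C(238,140),91),"scene top c",onz(s,*S(550,80),91),"foot scene",onz(s,*S(534,290),6))
print("tri top",tri(t,C(238,140),s,S(550,80)))
# grip flats: orange right corners (z 85), left edge (z~40)
for p,q,z in(((163,108),(172,183),61),((258,95),(270,165),85),((163,108),(200,103),61)):
    a,b=onz(t,*C(*p),z),onz(t,*C(*q),z);print("edge yaw",np.degrees(np.arctan2(*(a-b)[1::-1])),np.linalg.norm(a-b))
f=grab_frame("top");g=grab_frame("scene");np.savez("top2.npz",**f);np.savez("scene2.npz",**g)
cv2.imwrite("pics/e.png",np.hstack([cv2.resize(f["img"][160:200,200:240],None,fx=7,fy=7,interpolation=cv2.INTER_CUBIC),cv2.resize(f["img"][196:226,315:355],None,fx=9,fy=9,interpolation=cv2.INTER_CUBIC)[:270].copy() if 0 else cv2.resize(g["img"][200:240,210:260],(450,280),interpolation=cv2.INTER_CUBIC)]))
to([470,-292,150])
E
```

```text
t: 7.7
tool_pos: [546.2, 88.4, 209.9]
tool_rot: [0.983, 0.185, 0.0, 0.0]
force: [0.8, 0.1, 0.2]
grip_width: 85.6
finger_force: 0.0
foot z [ 470.13311042 -276.67596155    4.28103492] [ 490.87650296 -291.68158192    3.79316413] top [ 471.86182181 -303.96543174   90.79221377]
foot c [ 472.22957688 -301.46111995    8.        ] top c [ 471.55831668 -303.91437236   91.        ] scene top c [ 472.04312755 -300.64716986   91.        ] foot scene [ 472.0806729  -297.35669653    6.        ]
tri top [ 472.33922029 -304.05340212   89.12002144]
edge yaw 6.357138833626225 23.293521429694856
edge yaw 9.12126344733151 21.363270552070855
edge yaw 98.11615136810398 11.6050589892688
pos [548.5  88.7 215.5] q [ 0.11 -0.15  1.73 -0.    1.55  1.31] axes [[0.932, 0.363, 0.01], [0.363, -0.932, 0.003], [0.01, 0.001, -1.0]] F [ 0.3 -0.5  0.2] w 85.6 t 7.8
tool delta mm [-211.91  326.08   64.24]
```

View pics/e.png

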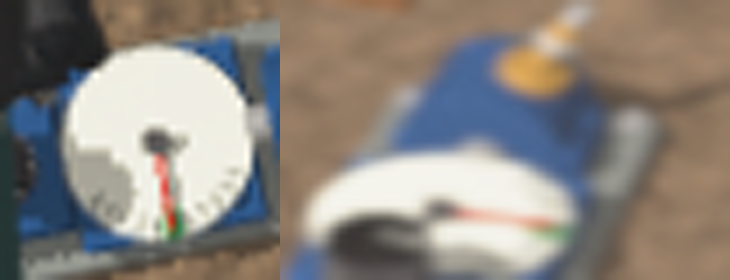

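Picture e: the released pointer runs from the hub (156,141) to (169,222), just beside or on the green mark (172,232). I'll check this numerically.

Run:
```python
from h import *
def ang(n):
    f=np.load(n);im=cv2.resize(f["img"][160:200,200:245],None,fx=8,fy=8,interpolation=cv2.INTER_CUBIC);h=cv2.cvtColor(im,cv2.COLOR_BGR2HSV)
    red=cv2.inRange(h,(0,110,110),(8,255,255))|cv2.inRange(h,(170,110,110),(179,255,255));gr=cv2.inRange(h,(45,110,50),(80,255,255))
    def big(m):
        N,l,st,c=cv2.connectedComponentsWithStats(m);return np.argwhere(l==1+np.argmax(st[1:,4]))[:,::-1].astype(float)
    r,g=big(red),big(gr);P=lambda p:np.array([onz(f,(x+.5)/8-.5+200,(y+.5)/8-.5+160,33)[:2] for x,y in p])
    r,g=P(r),P(g);c=r.mean(0);u=np.linalg.svd(r-c)[2][0]; u=u*np.sign(u@[-1,-.2])
    print(n,"red dir",np.arctan2(u[1],u[0])%6.283,"len",np.ptp((r-c)@u),"c",c,"green",g.mean(0),len(g))
    return f
ang("top0.npz");ang("top2.npz")
f=np.load("top2.npz")
for i in("top0.npz","top2.npz"):
    f=np.load(i);im=cv2.resize(f["img"][160:200,200:245],None,fx=8,fy=8,interpolation=cv2.INTER_CUBIC)
    cs=cv2.HoughCircles(cv2.medianBlur(cv2.cvtColor(im,cv2.COLOR_BGR2GRAY),5),cv2.HOUGH_GRADIENT,1.,200,param1=120,param2=20,minRadius=95,maxRadius=118);x,y,r=cs[0][0]
    C=onz(f,(x+.5)/8-.5+200,(y+.5)/8-.5+160,31);print("dial centre",C,r/8/f["fx"]*1019)
```

```text
top0.npz red dir 4.153831933482389 len 25.285804873285507 c [551.36464372  10.96927497] green [525.40012304  18.16211266] 363
top2.npz red dir 3.3374462643142326 len 28.949630435583355 c [539.67312128  21.48977773] green [524.16327716  16.02240069] 86
dial centre [560.01991703  25.00941938  31.        ] 39.105738427692216
dial centre [559.659844    24.64235269  31.        ] 39.285452294102164
```

The pointer is within about 0.02 rad of zero. Now to the coupler, near (473,-302), with its flats turned about 7.5°.

```bash
python3 -m crank '{"slide":[[-0.0212,0.0337,0],[-0.0212,0.0337,0],[-0.0212,0.0337,0],[-0.0212,0.0337,0],[-0.0212,0.0337,0],[-0.0212,0.0337,0],[-0.0212,0.0337,0],[-0.0212,0.0337,0],[-0.0212,0.0337,0],[-0.0212,0.0337,0]],"turn":[[0,0,0],[0,0,0],[0,0,0],[0,0,0],[0,0,0],[0,0,0],[0,0,0],[0,0,0],[0,0,0],[0,0,0]],"hand":[1,1,1,1,1,1,1,1,1,1]}'
python3 -m crank '{"slide":[[0,0,0.01],[0,0,0.02],[0,0,0.02],[0,0,0.02],[0,0,0.01],[0,0,0],[0,0,0]],"turn":[[0,0,3.5],[0,0,5],[0,0,5],[0,0,0],[0,0,0],[0,0,0],[0,0,0]],"hand":[1,1,1,1,1,1,1]}'
python3 -c "
from h import *;to([473,-302,42])"
```

```text
t: 8.63
tool_pos: [470.5, -304.4, 208.1]
tool_rot: [0.983, 0.185, 0.0, 0.0]
force: [0.4, 0.4, 0.3]
grip_width: 85.4
finger_force: 0.0
t: 9.22
tool_pos: [471.5, -302.5, 127.9]
tool_rot: [0.998, 0.068, 0.0, 0.0]
force: [0.3, 0.3, 0.3]
grip_width: 85.1
finger_force: 0.0
pos [ 471.5 -302.5  127.9] q [-0.62 -0.09  1.82  0.    1.41  0.82] axes [[0.991, 0.136, 0.0], [0.136, -0.991, 0.0], [0.0, -0.0, -1.0]] F [0.3 0.3 0.3] w 85.1 t 9.2167
tool delta mm [ 1.59 -0.28 85.95]
```

```bash
python3 -m crank '{"slide":[[0.0015,0,0.02],[0,0,0.02],[0,0,0.02],[0,0,0.016],[0,0,0.01],[0,0,0],[0,0,0]],"turn":[[0,0,0],[0,0,0],[0,0,0],[0,0,0],[0,0,0],[0,0,0],[0,0,0]],"hand":[1,1,1,1,1,1,1]}'
python3 -m crank '{"slide":[[0,0,0],[0,0,0],[0,0,0],[0,0,0],[0,0,0],[0,0,0],[0,0,0],[0,0,0],[0,0,0],[0,0,0]],"turn":[[0,0,0],[0,0,0],[0,0,0],[0,0,0],[0,0,0],[0,0,0],[0,0,0],[0,0,0],[0,0,0],[0,0,0]],"hand":[0.3,0,-0.2,-0.4,-0.6,-0.8,-1,-1,-1,-1]}' 60
python3 -c "
from h import *;to([473,-302,42])"
```

```text
t: 9.8
tool_pos: [473.3, -302.5, 42.4]
tool_rot: [0.998, 0.068, 0.0, 0.0]
force: [0.1, 0.4, -0.0]
grip_width: 85.2
finger_force: 0.0
t: 10.63
tool_pos: [473.0, -302.4, 41.9]
tool_rot: [0.998, 0.068, 0.0, 0.0]
force: [-1.4, 0.8, 5.8]
grip_width: 24.0
finger_force: 57.9
pos [ 473.  -302.4   41.9] q [-0.61 -0.01  1.89  0.    1.26  0.82] axes [[0.991, 0.135, 0.0], [0.135, -0.991, 0.0], [0.0, -0.0, -1.0]] F [-1.4  0.8  5.8] w 24.0 t 10.6333
tool delta mm [ 0.02 -0.4  -0.11]
```

```bash
python3 -m crank '{"slide":[[0,0,0],[0,0,0],[0,0,-0.005],[0,0,-0.01],[0,0,-0.02],[0,0,-0.03],[0,0,-0.03],[0,0,-0.03],[0,0,-0.025],[0,0,0]],"turn":[[0,0,0],[0,0,0],[0,0,0],[0,0,0],[0,0,0],[0,0,0],[0,0,0],[0,0,0],[0,0,0],[0,0,0]],"hand":[-1,-1,-1,-1,-1,-1,-1,-1,-1,-1]}' 110
python3 -m crank '{"slide":[[0.008,-0.025,0],[0.008,-0.025,0],[0.008,-0.025,0],[0.008,-0.025,0],[0.008,-0.025,0],[0.008,-0.025,0],[0.008,-0.025,0],[0.008,-0.025,0],[0.008,-0.025,0],[0.008,-0.02,0]],"turn":[[0,0,0],[0,0,0],[0,0,0],[0,0,0],[0,0,0],[0,0,0],[0,0,0],[0,0,0],[0,0,0],[0,0,0]],"hand":[-1,-1,-1,-1,-1,-1,-1,-1,-1,-1]}'
python3 -m crank '{"slide":[[0,0,0],[0,0,0],[0,0,0],[0,0,0],[0,0,0],[0,0,0]],"turn":[[0.5,6.4,0],[0.5,6.4,0],[0.5,6.4,0],[0.4,6.5,0],[0,0,0],[0,0,0]],"hand":[-1,-1,-1,-1,-1,-1]}'
python3 - <<'E'
from h import *;from bench import *
to([521.7,-52.4,146.3]);r=R.from_quat(read_state()["tool_rot"])
zt=np.array([-.4254,-.0909,.9004]);z=-r.as_matrix()[:,2];a=np.cross(z,zt);print("remaining turn deg (tool)",np.degrees(r.inv().apply(a)))
E
```

```text
t: 11.47
tool_pos: [474.1, -303.1, 197.8]
tool_rot: [0.998, 0.068, 0.003, 0.002]
force: [1.0, -0.1, -2.5]
grip_width: 23.3
finger_force: 106.2
t: 12.3
tool_pos: [518.7, -47.0, 191.3]
tool_rot: [0.998, 0.068, -0.0, -0.0]
force: [-0.0, 0.4, -1.6]
grip_width: 23.4
finger_force: 106.5
t: 12.8
tool_pos: [517.9, -49.0, 191.3]
tool_rot: [0.973, 0.065, 0.22, -0.031]
force: [0.3, 0.1, -1.4]
grip_width: 23.2
finger_force: 106.7
pos [517.9 -49.  191.3] q [-0.25 -0.49  2.08  0.21  1.16  1.14] axes [[0.895, 0.114, 0.432], [0.141, -0.989, -0.032], [0.424, 0.089, -0.901]] F [ 0.3  0.1 -1.4] w 23.2 t 12.8
tool delta mm [-16.44   5.28  41.83]
remaining turn deg (tool) [7.03699372e-02 1.13884788e-01 8.09575505e-17]
```

```bash
python3 -m crank '{"slide":[[-0.0082,0.0026,0.01],[-0.0082,0.0026,0.01],[0,0,0.01],[0,0,0.01],[0,0,0],[0,0,0]],"turn":[[0,0,0],[0,0,0],[0,0,0],[0,0,0],[0,0,0],[0,0,0]],"hand":[-1,-1,-1,-1,-1,-1]}'
python3 - <<'E'
from h import *;from bench import *
to([521.7,-52.4,146.3])
f=grab_frame("top");g=grab_frame("scene");np.savez("top3.npz",**f);np.savez("scene3.npz",**g)
a=cv2.resize(f["img"][145:205,225:275],None,fx=7,fy=7,interpolation=cv2.INTER_CUBIC)
b=cv2.resize(g["img"][160:220,220:280],None,fx=7,fy=7,interpolation=cv2.INTER_CUBIC)
cv2.imwrite("pics/g.png",np.hstack([a,b]))
E
```

```text
t: 13.3
tool_pos: [522.2, -51.8, 146.9]
tool_rot: [0.973, 0.066, 0.22, -0.032]
force: [0.4, 1.2, -2.6]
grip_width: 23.2
finger_force: 106.6
pos [522.2 -51.8 146.9] q [-0.26 -0.46  2.13  0.22  1.08  1.11] axes [[0.895, 0.115, 0.432], [0.143, -0.989, -0.033], [0.423, 0.091, -0.901]] F [ 0.4  1.2 -2.6] w 23.2 t 13.3
tool delta mm [-0.75  0.51  0.28]
```

View pics/g.png

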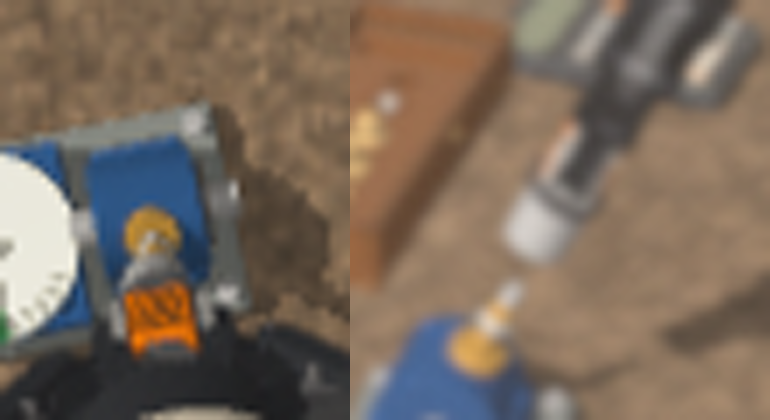

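Picture g: on the right the nose centre (530,248) lies on the nipple's axis line, which runs from brass (478,350) to tip (513,285), and the slopes match. On the left the orange grip centre is (160,320) and the pin (152,243). I'll compare both with projections.

Run:
```python
from h import *;from bench import *
t=np.load("top3.npz");g=np.load("scene3.npz");s=read_state()
r=R.from_quat(s["tool_rot"]).as_matrix();z=-r[:,2];tcp=s["tool_pos"]
zt=np.array([-.4254,-.0909,.9004]);seat=np.array([563,-43.6,59])
for n,P in(("seat",seat),("stemtip",seat+24*zt),("pin",seat+34*zt),("mouth",tcp-37*z),("collar",tcp-8*z),("mid",tcp+19*z)):
    u,v=proj(t,P);U,V=proj(g,P);print(n,P.round(1),"top crop",round((u-225+.5)*7),round((v-145+.5)*7),"scene crop",round(350+(U-220+.5)*7),round((V-160+.5)*7))
```

```text
seat [563.  -43.6  59. ] top crop 147 234 scene crop 479 344
stemtip [552.8 -45.8  80.6] top crop 150 254 scene crop 503 304
pin [548.5 -46.7  89.6] top crop 152 263 scene crop 514 286
mouth [538.1 -48.7 114.9] top crop 154 284 scene crop 539 237
collar [525.8 -51.3 141. ] top crop 158 311 scene crop 570 185
mid [514.3 -53.7 165.4] top crop 162 338 scene crop 599 136
```

Agreement is within about 1.5 mm. Shift 0.8 mm along tool y and advance until the stem enters, watching the lateral force.

```bash
python3 -m crank '{"slide":[[0,0.0008,0.01],[0,0,0.01],[0,0,0.007],[0,0,0.003],[0,0,0.003],[0,0,0.003],[0,0,0.002],[0,0,0.002],[0,0,0],[0,0,0]],"turn":[[0,0,0],[0,0,0],[0,0,0],[0,0,0],[0,0,0],[0,0,0],[0,0,0],[0,0,0],[0,0,0],[0,0,0]],"hand":[-1,-1,-1,-1,-1,-1,-1,-1,-1,-1]}'
cat >> h.py <<'E'
def st(seat=(563,-43.6,59)):
    from bench import read_state
    s=read_state();r=R.from_quat(s["tool_rot"]);m=r.as_matrix();z=-m[:,2];mo=s["tool_pos"]-37*z
    print("mouth rel seat, tool axes",r.inv().apply(mo-np.array(seat)).round(2),"F tool",r.inv().apply(s["force"]).round(2),"T",r.inv().apply(s["ft_torque"]).round(2),"w",round(s["grip_width"],2),"t",s["t"])
E
python3 -c "
from h import *;st()"
```

```text
t: 14.23
tool_pos: [539.2, -49.3, 112.0]
tool_rot: [0.973, 0.066, 0.221, -0.031]
force: [-0.8, 0.1, -3.7]
grip_width: 23.2
finger_force: 106.6
mouth rel seat, tool axes [  1.01   0.55 -21.36] F tool [-2.34 -0.1   2.96] T [-0.12 -0.56  0.01] w 23.24 t 14.2333
```

```bash
python3 -m crank '{"slide":[[0,0,0.002],[0,0,0.002],[0,0,0],[0,0,0]],"turn":[[0,0,0],[0,0,0],[0,0,0],[0,0,0]],"hand":[-1,-1,-1,-1]}'
python3 -c "
from h import *;st()"
python3 -m crank '{"slide":[[0,0,0.002],[0,0,0.002],[0,0,0],[0,0,0]],"turn":[[0,0,0],[0,0,0],[0,0,0],[0,0,0]],"hand":[-1,-1,-1,-1]}'
python3 -c "
from h import *;st()"
```

```text
t: 14.57
tool_pos: [540.2, -49.1, 107.5]
tool_rot: [0.973, 0.066, 0.22, -0.031]
force: [-4.7, -3.0, -7.2]
grip_width: 22.6
finger_force: 106.6
mouth rel seat, tool axes [ -0.09   0.64 -16.84] F tool [-7.67  2.54  4.25] T [-0.47 -1.57 -0.04] w 22.64 t 14.5667
t: 14.9
tool_pos: [541.9, -48.8, 103.9]
tool_rot: [0.973, 0.066, 0.22, -0.031]
force: [-4.8, -2.7, -5.0]
grip_width: 23.0
finger_force: 107.0
mouth rel seat, tool axes [ -0.11   0.71 -12.83] F tool [-6.76  2.14  2.28] T [-0.63 -1.73  0.01] w 22.96 t 14.9
```

The stem is in the bore. Relieve the side load by following the lateral force.

```bash
python3 -m crank '{"slide":[[-0.0008,0.0003,0],[0,0,0],[0,0,0]],"turn":[[0,0,0],[0,0,0],[0,0,0]],"hand":[-1,-1,-1]}' 120
python3 -c "
from h import *;st()"
python3 -m crank '{"slide":[[-0.0005,0.0002,0],[0,0,0],[0,0,0]],"turn":[[0,0,0],[0,0,0],[0,0,0]],"hand":[-1,-1,-1]}' 120
python3 -c "
from h import *;st()"
```

```text
t: 15.15
tool_pos: [541.6, -49.0, 104.1]
tool_rot: [0.973, 0.066, 0.22, -0.031]
force: [-4.2, -1.6, -4.5]
grip_width: 22.7
finger_force: 115.7
mouth rel seat, tool axes [ -0.19   0.85 -13.19] F tool [-5.91  1.1   2.08] T [-0.27 -1.42 -0.05] w 22.73 t 15.15
t: 15.4
tool_pos: [541.5, -49.2, 104.2]
tool_rot: [0.973, 0.066, 0.221, -0.032]
force: [-4.5, -0.0, -3.8]
grip_width: 22.8
finger_force: 115.7
mouth rel seat, tool axes [ -0.28   1.04 -13.36] F tool [-5.67 -0.48  1.53] T [-0.12 -1.18 -0.02] w 22.85 t 15.4
```

```bash
python3 -m crank '{"slide":[[-0.001,0,0],[0,0,0],[0,0,0]],"turn":[[0,0,0],[0,0,0],[0,0,0]],"hand":[-1,-1,-1]}' 120
python3 -c "
from h import *;st()"
python3 -m crank '{"slide":[[-0.0005,0,0.0015],[0,0,0.0015],[0,0,0.0015],[0,0,0],[0,0,0]],"turn":[[0,0,0],[0,0,0],[0,0,0],[0,0,0],[0,0,0]],"hand":[-1,-1,-1,-1,-1]}' 120
python3 -c "
from h import *;st()"
```

```text
t: 15.65
tool_pos: [540.9, -49.3, 104.1]
tool_rot: [0.972, 0.066, 0.221, -0.031]
force: [0.1, -0.5, -2.4]
grip_width: 23.2
finger_force: 115.9
mouth rel seat, tool axes [ -0.79   1.1  -13.54] F tool [-1.03  0.63  2.12] T [-0.06 -0.4  -0.02] w 23.23 t 15.65
t: 16.07
tool_pos: [542.3, -49.1, 99.7]
tool_rot: [0.973, 0.066, 0.221, -0.031]
force: [-1.4, -2.6, 0.7]
grip_width: 23.1
finger_force: 116.1
mouth rel seat, tool axes [-1.46  1.16 -8.93] F tool [-1.26  2.3  -1.46] T [-0.2  -0.41 -0.03] w 23.06 t 16.0667
```

```bash
python3 -m crank '{"slide":[[0,0,0.0015],[0,0,0.0015],[0,0,0],[0,0,0]],"turn":[[0,0,0],[0,0,0],[0,0,0],[0,0,0]],"hand":[-1,-1,-1,-1]}'
python3 -c "
from h import *;st()"
python3 -m crank '{"slide":[[0,0,0.0015],[0,0,0.0015],[0,0,0],[0,0,0]],"turn":[[0,0,0],[0,0,0],[0,0,0],[0,0,0]],"hand":[-1,-1,-1,-1]}'
python3 -c "
from h import *;st()"
```

```text
t: 16.4
tool_pos: [543.4, -48.7, 96.7]
tool_rot: [0.973, 0.066, 0.221, -0.031]
force: [1.2, -1.4, -2.0]
grip_width: 22.9
finger_force: 115.7
mouth rel seat, tool axes [-1.73  1.09 -5.7 ] F tool [0.04 1.58 2.23] T [-0.26 -0.3  -0.03] w 22.9 t 16.4
t: 16.73
tool_pos: [544.7, -48.5, 94.3]
tool_rot: [0.973, 0.066, 0.221, -0.031]
force: [-4.9, -1.2, 4.1]
grip_width: 22.9
finger_force: 116.1
mouth rel seat, tool axes [-1.58  1.07 -2.98] F tool [-2.7   0.38 -5.86] T [-0.14 -0.66 -0.03] w 22.87 t 16.7333
```

```bash
python3 -m crank '{"slide":[[0,0,0.0015],[0,0,0.0005],[0,0,0],[0,0,0]],"turn":[[0,0,0],[0,0,0],[0,0,0],[0,0,0]],"hand":[-1,-1,-1,-1]}'
python3 -c "
from h import *;st()"
python3 -m crank '{"slide":[[0,0,0.001],[0,0,0],[0,0,0]],"turn":[[0,0,0],[0,0,0],[0,0,0]],"hand":[-1,-1,-1]}'
python3 -c "
from h import *;st()"
python3 -m crank '{"slide":[[0,0,0.001],[0,0,0],[0,0,0]],"turn":[[0,0,0],[0,0,0],[0,0,0]],"hand":[-1,-1,-1]}'
python3 -c "
from h import *;st()"
```

```text
t: 17.07
tool_pos: [545.6, -48.3, 92.7]
tool_rot: [0.973, 0.066, 0.221, -0.031]
force: [-5.9, -2.1, 6.1]
grip_width: 23.0
finger_force: 116.4
mouth rel seat, tool axes [-1.5   1.12 -1.16] F tool [-2.89  1.03 -8.16] T [-0.07 -0.77  0.01] w 23.02 t 17.0667
t: 17.32
tool_pos: [546.1, -48.3, 92.3]
tool_rot: [0.972, 0.066, 0.221, -0.031]
force: [-10.1, -2.1, 12.0]
grip_width: 23.1
finger_force: 117.7
mouth rel seat, tool axes [-1.14  1.17 -0.57] F tool [ -4.06   0.28 -15.24] T [ 0.01 -1.11  0.03] w 23.08 t 17.3167
t: 17.57
tool_pos: [546.7, -48.3, 92.4]
tool_rot: [0.972, 0.066, 0.221, -0.031]
force: [-22.7, -2.3, 24.0]
grip_width: 22.7
finger_force: 119.6
mouth rel seat, tool axes [-0.62  1.26 -0.46] F tool [-10.16  -1.72 -31.46] T [ 0.23 -2.13  0.04] w 22.74 t 17.5667
```

```bash
python3 -m crank '{"slide":[[-0.0006,0,0],[0,0,0],[0,0,0],[0,0,0],[0,0,0],[0,0,0]],"turn":[[0,0,0],[0,0,0],[0,0,0],[0,0,0],[0,0,0],[0,0,0]],"hand":[-1,-1,-1,-1,-1,-1]}'
python3 - <<'E'
from h import *;from bench import *
st();g=grab_frame("scene");f=grab_frame("top")
b=cv2.resize(g["img"][170:240,215:285],None,fx=6,fy=6,interpolation=cv2.INTER_CUBIC)
a=cv2.resize(f["img"][160:200,200:263],None,fx=6,fy=6,interpolation=cv2.INTER_CUBIC);a=np.pad(a,((0,180),(0,0),(0,0)))
cv2.imwrite("pics/k.png",np.hstack([a,b]))
E
```

```text
t: 18.07
tool_pos: [546.5, -48.3, 92.3]
tool_rot: [0.972, 0.066, 0.222, -0.031]
force: [-17.6, -1.4, 21.8]
grip_width: 23.3
finger_force: 118.8
mouth rel seat, tool axes [-0.77  1.25 -0.48] F tool [ -6.39  -1.81 -27.27] T [ 0.32 -1.38  0.05] w 23.3 t 18.0667
```

View pics/k.png

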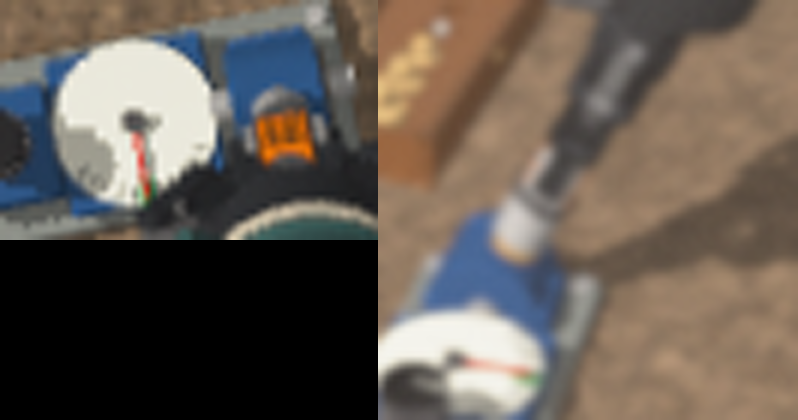

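Picture k: the nose sits on the brass foot (515,250) with no stem visible, and the coupler is in line with the nipple. The pointer tip (148,195) is still on the green mark. Axial push is about 27 N against the hard seat and it stays steady, so I'm handing in.

```bash
python3 -c "
from bench import *;print(sign_off())"
```

```text
the job is handed in; nothing more can be done
None
```

I turned the knob until the pointer stood in the green band and let go. The coupler is pressed home on the nipple seat, still gripped, pushing with about 27 N, and the job was handed in at about 18 s; the verdict was not shown.

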